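Clamp the cane and set the carriage on a reed profiler

ROBOT

A 7-joint arm with a two-finger parallel gripper is mounted at the origin on the work surface. World frame = base frame: x ahead of the robot, y to its left, z up, the work surface at z = 0. Lengths are in m, angles in rad, forces in N, time in s.
With the tool pointing down it reaches from about 0.425 to 0.925 m from the base axis. Payload 6.8 kg.
Tool frame: the origin (TCP) lies on the centre line of the jaws, within the pads' length; the fingertips stand 14 mm ahead of it and the grasp point (between the pads) lies 5 mm behind it; z points along the fingers, y is the line along which they close (so a half turn about z gives the same grasp; the last joint's range is limited). The gripper opens to 85 mm and grips with 20 to 120 N. Pads are 22 mm wide; open, the fingers measure 114 mm over their backs; the gripper's body (76 mm by 85 mm) begins 54 mm behind the grasp point. The pads swing forward as they close: fully open they stand 13 mm farther back than shut.
Start: joints at [-1.257, 0.477, 0.022, 1.555, -0.011, 1.109, -0.083], TCP at [0.276, 0.616, 0.215] pointing down, gripper open.
Joint ranges: [-2.96, 2.96], [-0.34, 2.1], [-1.41, 1.46], [0.24, 2.44], [-1.37, 4.51], [0.17, 1.92], [-2.96, 2.96]. Speed limits (rad/s): [2.39, 2.39, 3.14, 3.14, 3.14, 3.14, 3.14].

INTERFACE

Orientations are given as a unit quaternion [w, x, y, z].
In Python, from station import bot gives the robot as it stands. The module is installed in compiled form; this text tells all that it offers.
- The arm moves only by the tool drive_tool, never from a script. Its argument "commands" is a list of rows, each an object with "hand": the opening, from 0 (shut) to 1 (fully open); "translation": the shift along the world's x, y, z in mm, a list of three; "angular": the turn, a rotation vector about the world's x, y, z in rad, a list of three. In form: [{"hand": hand, "translation": [tx, ty, tz], "angular": [ax, ay, az]}, ...]. A call has 1 to 12 rows; each row is the pose to reach, as a shift and turn from the pose commanded when the call began; what a row does not reach only later rows make up. A row lasts 1/8 s, in which the tool goes at most 62.5 mm and 10.7 degrees, less where a joint would pass 70% of its speed; a pose out of reach is approached as far as the arm can. A call with a gripper value outside its range is refused whole. The fingers move at their own pace and stop on an object; "force" is the grip in N (left out, the last holds). Time passes only in rows, so rows that repeat a pose let the fingers close. It gives the time, the measured TCP pose, the force, the opening and the grip force at its end, in the units of the state.
- bot.get_obs(): the state, without advancing time (a new reading comes with each control period).
- bot.read_camera(name): name is "scene" or "top"; returns the picture (400x640x3 uint8, red, green, blue); there is no depth.
- bot.camera_model(name): a dict with "fx", "fy", "cx", "cy" (pixels), "k1" (the pictures are not rectified: a ray, as slopes to the right and down, at radius r is drawn at 1 + k1 r^2 times it, then the intrinsics apply), "view" (4x4, takes a point from world to camera coordinates). Camera axes: x right, y up, looking along -z (the intrinsics and any distortion apply to the point x, -y, -z); pixel columns grow to the right and rows downward; lengths in m; the calibration is good to about 2 mm. A picture is of the moment at which its call begins. camera_model takes no time and is no camera call.
- bot.hand_in(): hands the job in; it is judged then, once.
Trained networks look in the newest picture that a camera, given by its name, has taken for a name from the list of things; names that differ only in an ending like _2 or _b are one class to them, and where a whole thing is asked for, a point or a joint stands for the part that bears it (a point fixed in the world has none). Each returns a list of dicts, best first, with "score" (0 to 1); they miss things now and then, are a little off and sometimes report something else, mostly with a low value. They report only what shows in the picture. A call takes as long as a camera call.
- bot.find_in(camera, query): "position" ([column, row] in pixels, amid what is visible of it).
- bot.outline_of(camera, query): "pixels" (400x640 bool, what is visible of it) and "position" ([column, row] in pixels, amid what is visible of it).
The state is a dict: "t": time; "q": joint angles; "joint_vel": joint speeds; "joint_torque": joint torques, N m; "eef_pos": TCP position; "tool_rot": TCP orientation; "contact_force": force on the tool from outside, world axes, zero at the start; "torque": the same for the moment, N m; "gripper_width": opening from 0.0 (shut) to 1.0 (fully open); "grasp_force": force on a finger pad.
Only numpy, scipy, OpenCV 4.12 (cv2) and the standard library are available. Lean on these libraries where they do the work, as an engineer would, in place of code of your own. Each camera call takes 0.05 s, during which the arm holds its last target. There are 200 camera calls.

TASK

Get the reed profiling machine ready for its next cut. First press the blue clip pad down until the clip snaps over centre and stays shut on the cane; then push down the red thumb tab on the carriage to free it, slide the carriage towards the clip end until its latch clicks into the stop notch, and leave it locked there with the tab fully up. Never use more than a firm thumb's push (about 40 N) on the machine, and leave the other things on the bench alone.

Things in the scene. Friction and masses are not known exactly. Their poses are not given: they have to be found in the camera images.
- machine: the profiling machine, bolted down: dark wooden base plate 150 (x) x 320 (y) x 14 mm; origin at the centre of its underside, on the table. +y runs along the rods and the cane, from the carriage end to the clip end; +z up. The straw-coloured cane lies along y at x = -30 mm, its top 38 mm above the table
- clip_pad (a point): centre of the top of the blue press pad (30 x 36 mm) on the clip lever's free end, at the front (-x) edge of the machine, clear above. Open: 84 mm above the table, tilted 0.35 rad; shut: 59 mm, level. It swings down and up to 7 mm towards machine -x
- clip (a joint): clip lever angle, rad: 0 open (start), 0.35 shut (rigid stop). Over-centre spring: resistance at the pad rises to a peak of 11 to 16 N some 4 mm down and is gone at 0.19 rad (14 mm down); from there the lever snaps the last 12 mm shut by itself and holds. Let go earlier, it springs open
- tab_top (a point): centre of the top of the red thumb tab (36 x 38 mm) on the carriage; 62 mm above the table when up. Axes as the machine's: +y is the way to slide. It lies between two brass ears fixed to the carriage (50 mm along x, 8 mm thick, inner faces 52 mm apart along y, 14 mm higher than the raised tab): push an ear to slide the carriage
- tab (a joint): how far the tab is pressed, m: 0 fully up (latch tooth in a notch), 0.009 bottom (rigid). Spring: 2.6 N at the top, 5.8 N at the bottom. The tooth is out of its notch beyond 0.006; between notches the released tab stays at about 0.006, the tooth riding under the rail, and it jumps up to 0 when the tooth finds the notch
- carriage (a joint): carriage travel to machine +y, m: 0 home (start, latched), 0.095 end. About 1.5 N of friction, 1 N more with the tooth riding. The only other notch is in the stop bar, set somewhere from 0.045 to 0.075, hidden under the bar and not measured: feel for it. With the tab let up the carriage stops dead there (1.5 mm play); with the tab held down it passes
- spool: red thread spool, 28 mm wide, 42 mm tall, standing on the front corner of the machine's base at the carriage end; origin under its centre; leave alone
- bottle: clear water bottle, 64 mm wide, 200 mm tall; origin under its centre; leave alone
- bit_case: red screwdriver-bit case 90 x 160 x 26 mm; origin under its centre; leave alone
- screwdriver: screwdriver lying on the table; origin on the table under it; leave alone
- block: small green plastic block 30 x 22 x 18 mm on the table in front of the machine; origin under its centre; leave alone
- knife: black reed knife, handle 26 x 110 x 14 mm, on the table behind the machine; origin under its handle's centre; leave alone
- jar: amber glass jar, 56 mm wide, 60 mm tall; origin under its centre; leave alone
- clip_post: dark steel post that carries the clip lever (aluminium, hinged 75 mm from the pad, hinge along machine y); fixed on the machine's base, its place along y differs from machine to machine; origin on the table level, axes as the machine's

How it is judged:
By the outcome, as a careful person would: the job done as asked, in the order asked, and still so for the second after the job is handed in, with the robot touching nothing.
It also fails if it takes over 54 s, if anything falls off the work surface, if the arm or the gripper's body presses on something with over 40 N, if the wrist force passes 120 N, or if a joint passes its speed limit or range.

## Working session

There is one attempt and no reset: what is moved stays moved. The work goes in short steps, Python scripts to look and compute and a tool call to move; the robot and the scene stay as the last step left them, time stands still between calls to the robot, and variables do not carry over. Pictures are saved under pics/ and viewed, at most 10 in all, crops included, and the job is handed in when it is done.

Besides the shell and the picture viewer there is one more tool, called after ">>>" by a JSON object that holds its "method" and its "body". drive_tool: Moves the arm, as the interface text tells. Its arguments: {"type":"object","properties":{"commands":{"type":"array","items":{"type":"object","properties":{"hand":{"type":"number"},"translation":{"type":"array","items":{"type":"number"}},"angular":{"type":"array","items":{"type":"number"}}}}},"force":{"type":"number"}},"required":["commands"]}

```bash
mkdir -p pics
cat > h.py <<'E'
import numpy as np, cv2
from station import bot
def ray(cam,px):
    m=bot.camera_model(cam); V=np.array(m["view"])
    d=np.array([(px[0]-m["cx"])/m["fx"],(px[1]-m["cy"])/m["fy"]]); s=d.copy()
    for _ in range(30): s=d/(1+m["k1"]*(s@s))
    R=V[:3,:3]; o=-R.T@V[:3,3]; v=R.T@np.array([s[0],-s[1],-1]); return o,v/np.linalg.norm(v)
def atz(cam,px,z):
    o,v=ray(cam,px); return o+v*(z-o[2])/v[2]
def proj(cam,P):
    m=bot.camera_model(cam); V=np.array(m["view"]); c=V[:3,:3]@np.array(P)+V[:3,3]
    s=np.array([c[0],-c[1]])/-c[2]; s=s*(1+m["k1"]*(s@s)); return s*[m["fx"],m["fy"]]+[m["cx"],m["cy"]]
def snap(cam,name):
    im=bot.read_camera(cam); cv2.imwrite("pics/"+name,im[:,:,::-1]); return im
E
python3 - <<'E'
from h import *
np.set_printoptions(precision=4,suppress=True)
for c in("scene","top"):
    snap(c,c+"0.png"); m=bot.camera_model(c); print(c,ray(c,(m["cx"],m["cy"])))
    for q in("machine","clip_pad","tab_top","clip_post","spool","bottle","jar","block"):
        print(q,[(np.round(d["position"],1),round(d["score"],2)) for d in bot.find_in(c,q)[:2]])
o=bot.get_obs(); print(o["t"],o["eef_pos"],o["tool_rot"],o["contact_force"])
E
```

```text
scene (array([ 1.2489, -0.0763,  0.8435]), array([-0.6819,  0.0297, -0.7308]))
machine [(array([321.8, 235.7]), 0.88)]
clip_pad [(array([370.4, 198.7]), 0.72)]
tab_top [(array([296.3, 237.8]), 0.72)]
clip_post [(array([369.1, 209.2]), 0.68), (array([293.5, 241. ]), 0.26)]
spool []
bottle [(array([485.3, 165.2]), 0.95), (array([498. , 249.4]), 0.27)]
jar [(array([182.7, 235.1]), 0.61)]
block [(array([292.3, 206.1]), 0.64), (array([371.7, 199.7]), 0.54)]
top (array([ 0.3637, -0.0268,  1.4243]), array([ 0.1365,  0.007 , -0.9906]))
machine [(array([335. , 182.9]), 0.75)]
clip_pad [(array([295.3, 198.5]), 0.67)]
tab_top [(array([352.2, 163.7]), 0.7)]
clip_post [(array([297.5, 191.9]), 0.78)]
spool [(array([369.7, 185. ]), 0.44)]
bottle [(array([194.9, 219.6]), 0.87)]
jar [(array([440.9, 180.6]), 0.63)]
block [(array([355.7, 209.8]), 0.53)]
0.9 [0.2764 0.6159 0.2149] [-0.      0.2094  0.9778  0.    ] [0.6983 0.0705 0.1222]
```

View pics/top0.png

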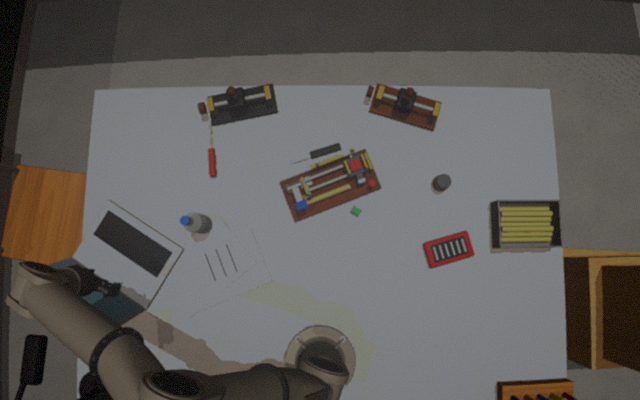

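View pics/scene0.png

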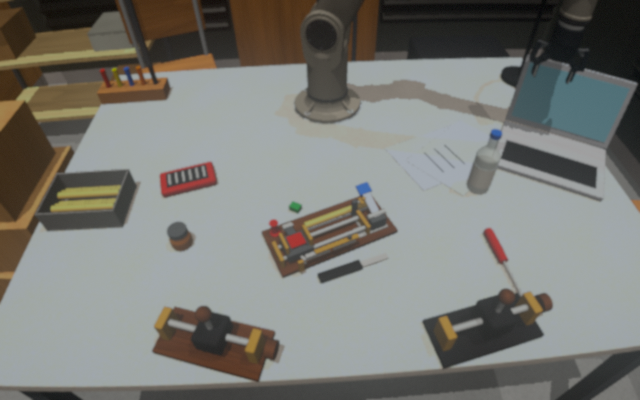

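The top view shows the machine amid (330,185), with the blue pad at (300,205), the red tab at (354,163), the spool at (372,184) and the block at (355,211). The scene view agrees: pad (363,188), tab (296,240). I'll zoom in for the machine's corners.

Run:
```python
import cv2
a=cv2.imread("pics/top0.png")[140:230,270:390]; b=cv2.imread("pics/scene0.png")[175:280,255:405]
cv2.imwrite("pics/tc.png",cv2.convertScaleAbs(cv2.resize(a,None,fx=6,fy=6,interpolation=cv2.INTER_CUBIC),alpha=1.5))
cv2.imwrite("pics/sc.png",cv2.convertScaleAbs(cv2.resize(b,None,fx=5,fy=5,interpolation=cv2.INTER_CUBIC),alpha=1.3))
```

```text
(no output)
```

View pics/tc.png

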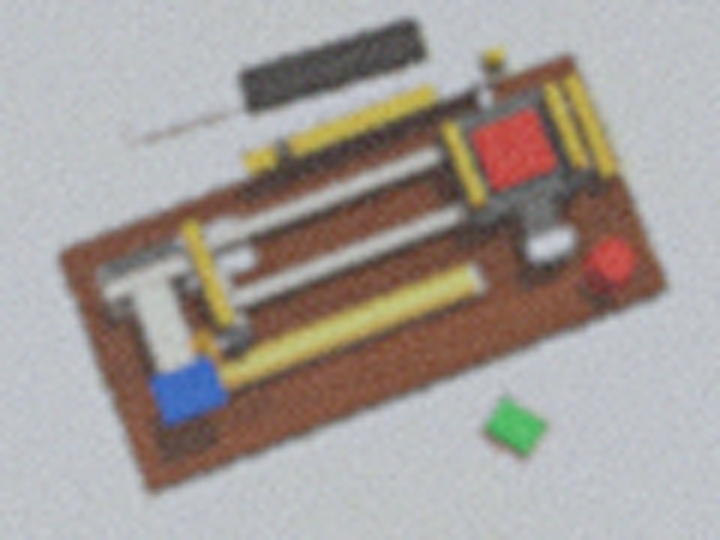

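View pics/sc.png

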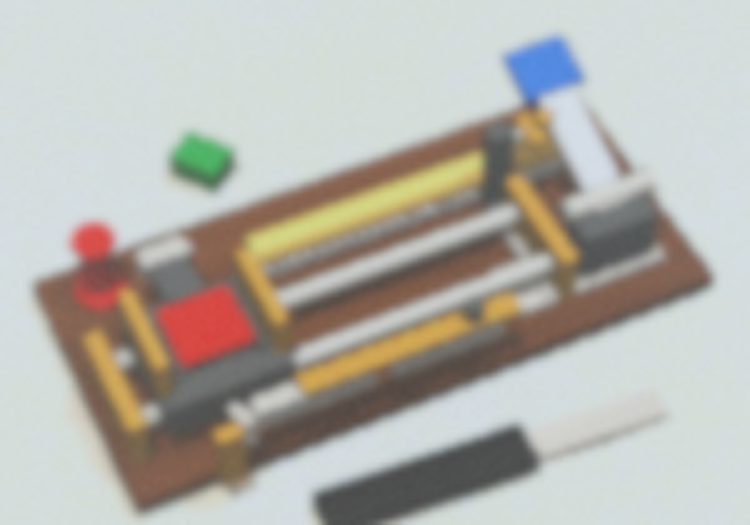

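Top crop: base corners (62,252), (150,490), (668,285), (575,55); the blue pad is at (189,392), the tab at (515,148) between the brass ears, and the green block is well clear. The scene crop shows corners at (38,285), (140,510) and (712,280). I'll fit the machine pose from these.

Run:
```python
from h import *
from scipy.optimize import least_squares
np.set_printoptions(precision=4,suppress=True)
T=np.array([(62,252),(150,490),(668,285),(575,55)]); S=np.array([(38,285),(140,510),(712,280)])
T=(T+.5)/6-.5+[270,140]; S=(S+.5)/5-.5+[255,175]
L=[(75,160),(-75,160),(-75,-160),(75,-160)]; LS=[(-75,-160),(75,-160),(75,160)]
def cen(cam,col,box):
    im=cv2.imread(f"pics/{cam}0.png").astype(int); b,g,r=im[:,:,0],im[:,:,1],im[:,:,2]
    m=(b-r>50) if col=='b' else (r-np.maximum(b,g)>70)
    k=np.zeros(m.shape,bool); x0,x1,y0,y1=box; k[y0:y1,x0:x1]=1; m&=k
    v,u=np.nonzero(m); return np.array([u.mean(),v.mean()]),m.sum()
pt,ps=cen('top','b',(285,315,190,215)),cen('scene','b',(350,376,178,200))
tt,ts=cen('top','r',(343,364,155,172)),cen('scene','r',(284,308,230,250))
print(pt,ps,tt,ts)
W=lambda p,l:np.array([p[0]+np.cos(p[2])*l[0]-np.sin(p[2])*l[1],p[1]+np.sin(p[2])*l[0]+np.cos(p[2])*l[1],l[2]])
def f(p):
    r=[proj("top",W(p,(a/1e3,b/1e3,.014)))-t for a,b,t in [(*l,t) for l,t in zip(L,T)]]
    r+=[proj("scene",W(p,(a/1e3,b/1e3,.014)))-t for a,b,t in [(*l,t) for l,t in zip(LS,S)]]
    return np.concatenate(r)
s=least_squares(f,[.65,0,.3],loss='soft_l1'); p=s.x; print("pose",p,f(p).reshape(-1,2))
c,sn=np.cos(p[2]),np.sin(p[2]); R=np.array([[c,-sn],[sn,c]])
def tri(a,b):
    o1,v1=ray("top",a);o2,v2=ray("scene",b)
    A=np.stack([v1,-v2],1);k=np.linalg.lstsq(A,o2-o1,rcond=None)[0]
    return (o1+k[0]*v1+o2+k[1]*v2)/2,np.linalg.norm(o1+k[0]*v1-o2-k[1]*v2)
for n,a,b,z in(("pad",pt[0],ps[0],.084),("tab",tt[0],ts[0],.062)):
    P,e=tri(a,b); print(n,P,e,"top@z",atz("top",a,z),"scene@z",atz("scene",b,z),"local",R.T@(P[:2]-p[:2]))
    for q,cm in((a,"top"),(b,"scene")): print(" loc",R.T@(atz(cm,q,z)[:2]-p[:2]))
for n,u in(("block",(355.7,210.5)),("spool",(371.5,184))): 
    z={"block":.018,"spool":.042}[n]; w=atz("top",u,z); print(n,w,R.T@(w[:2]-p[:2]))
```

```text
(array([300.9605, 204.75  ]), np.int64(76)) (array([363.1855, 188.1935]), np.int64(124)) (array([355.1412, 164.4   ]), np.int64(85)) (array([295.511 , 239.6374]), np.int64(182))
pose [ 0.5906 -0.0336  0.3808] [[-1.4216 -0.6972]
 [-0.3215  0.2103]
 [ 0.5083 -0.3424]
 [-0.7878 -1.6737]
 [-1.9736 -0.5218]
 [-1.0779 -0.3879]
 [ 0.8513 -1.0745]]
pad [0.5111 0.0606 0.0804] 0.00027381011139899304 top@z [0.5107 0.0603 0.084 ] scene@z [0.5147 0.0601 0.084 ] local [-0.0387  0.117 ]
 loc [-0.0392  0.1168]
 loc [-0.0356  0.1152]
tab [ 0.6488 -0.1175  0.0593] 0.000334787675369994 top@z [ 0.6483 -0.1175  0.062 ] scene@z [ 0.651  -0.1172  0.062 ] local [ 0.0229 -0.0995]
 loc [ 0.0224 -0.0993]
 loc [ 0.025 -0.1  ]
block [ 0.4985 -0.1209  0.018 ] [-0.118  -0.0468]
spool [ 0.5854 -0.1732  0.042 ] [-0.0567 -0.1276]
```

>>> {"method": "drive_tool", "body": {"commands": [{"hand":0,"translation":[0,0,60],"angular":[0,0,0]},{"hand":0,"translation":[25,-50,100],"angular":[0,0,-0.06]},{"hand":0,"translation":[48,-110,100],"angular":[0,0,-0.15]},{"hand":0,"translation":[71,-170,100],"angular":[0,0,-0.23]},{"hand":0,"translation":[95,-228,100],"angular":[0,0,-0.31]},{"hand":0,"translation":[119,-285,100],"angular":[0,0,-0.39]},{"hand":0,"translation":[143,-342,100],"angular":[0,0,-0.47]},{"hand":0,"translation":[167,-400,100],"angular":[0,0,-0.55]},{"hand":0,"translation":[191,-457,100],"angular":[0,0,-0.63]},{"hand":0,"translation":[214,-512,100],"angular":[0,0,-0.71]},{"hand":0,"translation":[233,-556,80],"angular":[0,0,-0.767]},{"hand":0,"translation":[233,-556,30],"angular":[0,0,-0.767]}], "force": 20}}

```text
t: 2.4
eef_pos: [0.5126, 0.0553, 0.2467]
tool_rot: [0.003, 0.564, 0.826, 0.002]
contact_force: [0.2, 2.0, -0.6]
gripper_width: 0.0
grasp_force: 0.0
```

>>> {"method": "drive_tool", "body": {"commands": [{"hand":0,"translation":[0,0,-60],"angular":[0,0,0]},{"hand":0,"translation":[0,0,-110],"angular":[0,0,0]},{"hand":0,"translation":[0,0,-125],"angular":[0,0,0]},{"hand":0,"translation":[0,0,-125],"angular":[0,0,0]}]}}

```text
t: 2.9
eef_pos: [0.5095, 0.0598, 0.1202]
tool_rot: [-0.0, 0.56, 0.828, -0.0]
contact_force: [0.8, 0.0, 0.5]
gripper_width: 0.006
grasp_force: 0.0
```

Run:
```python
from h import *
a=snap("top","t1.png"); b=snap("scene","s1.png"); o=bot.get_obs(); print(o["t"],o["eef_pos"],o["tool_rot"],o["contact_force"])
P=o["eef_pos"]-[0,0,.014]
for c in("top","scene"): print(proj(c,P))
A=cv2.resize(a[160:240,260:360],None,fx=5,fy=5); B=cv2.resize(b[150:230,320:400],None,fx=5,fy=5)
cv2.imwrite("pics/c1.png",cv2.convertScaleAbs(np.hstack([B,A[:400]]),alpha=1.4)[:,:,::-1][:600,:800])
```

```text
3.0 [0.51091487 0.06011093 0.12173901] [0.0009872  0.56005509 0.82845385 0.00124264] [0.23842176 0.02603455 0.81478057]
[300.52768395 203.87788085]
[363.52396795 180.59084851]
```

View pics/c1.png

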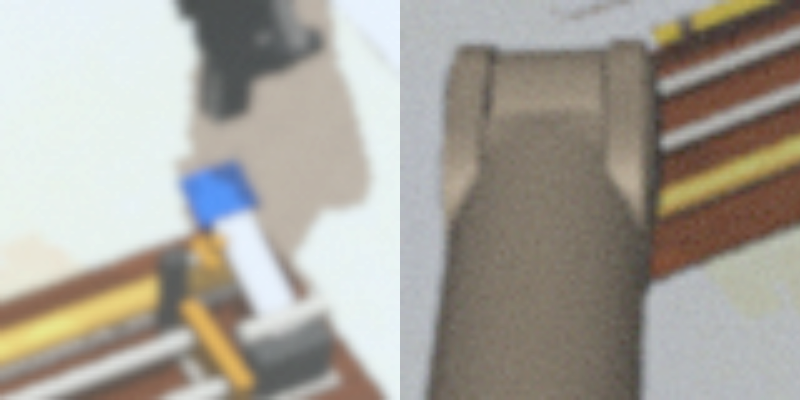

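Scene crop: the pad is at (218,195) and the closed tip's end at (225,115), directly above the pad. In the top view the arm hides the pad. I'll descend with force watched.

>>> {"method": "drive_tool", "body": {"commands": [{"hand":0,"translation":[0,0,-8],"angular":[0,0,0]},{"hand":0,"translation":[0,0,-12],"angular":[0,0,0]},{"hand":0,"translation":[0,0,-16],"angular":[0,0,0]},{"hand":0,"translation":[0,0,-18],"angular":[0,0,0]},{"hand":0,"translation":[0,0,-20],"angular":[0,0,0]}]}}

```text
t: 3.62
eef_pos: [0.5094, 0.0599, 0.0998]
tool_rot: [0.0, 0.56, 0.828, 0.0]
contact_force: [-0.0, -0.7, 0.2]
gripper_width: 0.002
grasp_force: 0.0
```

>>> {"method": "drive_tool", "body": {"commands": [{"hand":0,"translation":[0,0,-3],"angular":[0,0,0]},{"hand":0,"translation":[0,0,-5],"angular":[0,0,0]}]}}

```text
t: 3.88
eef_pos: [0.5093, 0.0599, 0.0947]
tool_rot: [-0.0, 0.56, 0.828, -0.0]
contact_force: [-0.6, 0.5, 0.2]
gripper_width: -0.002
grasp_force: 0.0
```

Run:
```python
from h import *
b=snap("scene","s2.png"); o=bot.get_obs(); print(o["t"],o["eef_pos"],o["contact_force"])
B=cv2.resize(b[140:220,320:420],None,fx=6,fy=6)
cv2.imwrite("pics/c2.png",cv2.convertScaleAbs(B,alpha=1.4)[:,:,::-1])
```

```text
3.925 [0.5091357  0.05981417 0.0945088 ] [-0.49200538 -0.13940416 -0.76032381]
```

View pics/c2.png

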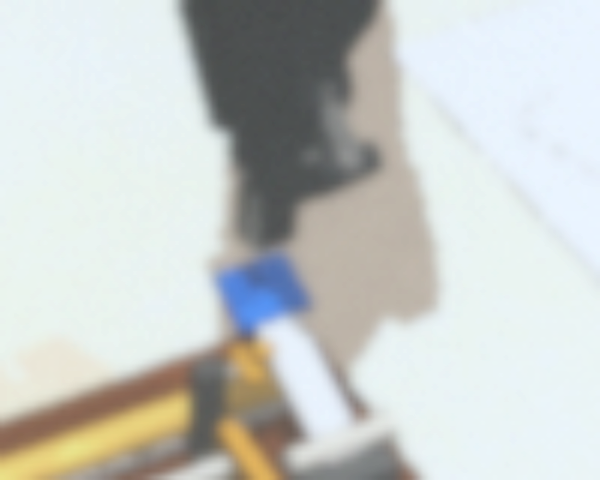

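Scene crop: the pad is at (265,288) and the visible finger end at (268,245), with no contact yet. I'll keep going gently.

>>> {"method": "drive_tool", "body": {"commands": [{"hand":0,"translation":[0,0,-2],"angular":[0,0,0]},{"hand":0,"translation":[0,0,-4],"angular":[0,0,0]},{"hand":0,"translation":[0,0,-6],"angular":[0,0,0]}]}}

```text
t: 4.3
eef_pos: [0.5094, 0.0599, 0.0888]
tool_rot: [0.0, 0.56, 0.828, 0.0]
contact_force: [0.6, 0.5, 0.2]
gripper_width: -0.004
grasp_force: 0.0
```

>>> {"method": "drive_tool", "body": {"commands": [{"hand":0,"translation":[0,0,-2],"angular":[0,0,0]},{"hand":0,"translation":[0,0,-4],"angular":[0,0,0]},{"hand":0,"translation":[0,0,-5],"angular":[0,0,0]}]}}

```text
t: 4.68
eef_pos: [0.5093, 0.0598, 0.0838]
tool_rot: [-0.0, 0.56, 0.828, -0.0]
contact_force: [0.2, -0.1, 0.4]
gripper_width: 0.002
grasp_force: 0.0
```

Run:
```python
from h import *
b=snap("scene","s3.png"); o=bot.get_obs(); print(o["t"],o["eef_pos"],o["contact_force"])
im=b.astype(int); m=(im[:,:,2]-im[:,:,0]>50); m[:178]=0;m[205:]=0;m[:,:345]=0;m[:,385:]=0
v,u=np.nonzero(m); print(u.mean(),v.mean(),m.sum(), v.min(),v.max())
for z in(.074,.084,.07): print(z,proj("scene",[.5094,.06,z]))
B=cv2.resize(b[160:210,335:395],None,fx=10,fy=10,interpolation=cv2.INTER_CUBIC)
cv2.imwrite("pics/c3.png",cv2.convertScaleAbs(B,alpha=1.6)[:,:,::-1])
```

```text
4.725 [0.50922139 0.05982333 0.08369755] [ 0.16189575 -0.32780791  0.05546046]
362.5851063829787 189.0212765957447 94 185 194
0.074 [362.67076453 189.44125221]
0.084 [362.88511748 186.73913492]
0.07 [362.58574758 190.51187107]
```

View pics/c3.png

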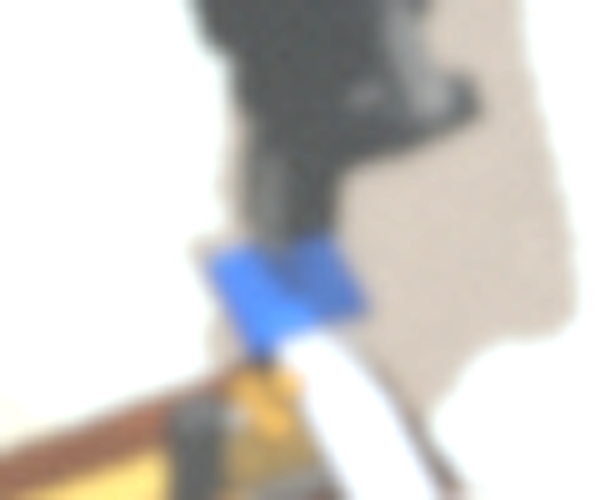

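Scene crop: the finger end is at (290,245), right at the pad's far edge; pad centre (290,290). Still no force, so I'll continue in small steps.

>>> {"method": "drive_tool", "body": {"commands": [{"hand":0,"translation":[0,0,-2],"angular":[0,0,0]},{"hand":0,"translation":[0,0,-4],"angular":[0,0,0]},{"hand":0,"translation":[0,0,-4],"angular":[0,0,0]}]}}

```text
t: 5.1
eef_pos: [0.5092, 0.0598, 0.0797]
tool_rot: [-0.0, 0.56, 0.828, -0.0]
contact_force: [0.4, -0.3, 0.1]
gripper_width: -0.004
grasp_force: 0.0
```

>>> {"method": "drive_tool", "body": {"commands": [{"hand":0,"translation":[0,0,-2],"angular":[0,0,0]},{"hand":0,"translation":[0,0,-4],"angular":[0,0,0]},{"hand":0,"translation":[0,0,-4],"angular":[0,0,0]}]}}

```text
t: 5.48
eef_pos: [0.5092, 0.0598, 0.0757]
tool_rot: [-0.0, 0.56, 0.828, -0.0]
contact_force: [0.2, -0.1, -0.4]
gripper_width: -0.006
grasp_force: 0.0
```

Run:
```python
from h import *
b=snap("scene","s4.png"); o=bot.get_obs(); print(o["t"],o["eef_pos"],o["contact_force"])
im=b.astype(int); m=(im[:,:,2]-im[:,:,0]>50); m[:178]=0;m[205:]=0;m[:,:345]=0;m[:,385:]=0
v,u=np.nonzero(m); print(u.mean(),v.mean(),m.sum(), v.min(),v.max())
for n in("s0" if 0 else "scene0","s3","s4"):
    x=cv2.imread(f"pics/{n}.png"); print(n); print(x[176:200,360:370].astype(int).mean(1).round())
```

```text
5.525 [0.50927604 0.0598159  0.07582194] [ 0.78477835 -0.65743101 -0.54352598]
362.35526315789474 189.55263157894737 76 185 194
scene0
[[169. 170. 163.]
 [169. 170. 163.]
 [169. 170. 164.]
 [168. 170. 163.]
 [168. 169. 162.]
 [167. 165. 156.]
 [166. 153. 140.]
 [166. 135. 115.]
 [169. 121.  92.]
 [171. 113.  78.]
 [172. 110.  72.]
 [172. 109.  69.]
 [173. 107.  66.]
 [173. 107.  65.]
 [172. 107.  66.]
 [169. 110.  73.]
 [167. 118.  90.]
 [165. 131. 112.]
 [162. 141. 128.]
 [153. 142. 136.]
 [139. 139. 140.]
 [126. 139. 146.]
 [120. 139. 150.]
 [120. 138. 148.]]
s3
[[ 65.  66.  65.]
 [ 68.  69.  68.]
 [ 70.  72.  71.]
 [ 72.  74.  73.]
 [ 73.  75.  74.]
 [ 74.  76.  75.]
 [ 77.  77.  76.]
 [ 87.  80.  77.]
 [102.  83.  76.]
 [114.  84.  69.]
 [120.  82.  64.]
 [126.  82.  61.]
 [131.  83.  59.]
 [137.  86.  58.]
 [144.  90.  60.]
 [150.  96.  66.]
 [152. 107.  82.]
 [153. 121. 104.]
 [154. 134. 124.]
 [150. 139. 133.]
 [138. 138. 139.]
 [127. 139. 146.]
 [120. 140. 150.]
 [120. 138. 149.]]
s4
[[ 61.  61.  59.]
 [ 62.  63.  61.]
 [ 64.  65.  63.]
 [ 67.  69.  67.]
 [ 71.  72.  72.]
 [ 72.  74.  74.]
 [ 73.  75.  74.]
 [ 74.  75.  74.]
 [ 78.  75.  74.]
 [ 87.  77.  71.]
 [101.  79.  69.]
 [113.  79.  63.]
 [123.  80.  59.]
 [132.  83.  58.]
 [139.  87.  59.]
 [144.  93.  65.]
 [145. 102.  79.]
 [146. 116. 100.]
 [147. 128. 120.]
 [144. 134. 130.]
 [135. 135. 136.]
 [126. 137. 144.]
 [121. 138. 148.]
 [119. 137. 147.]]
```

The occlusion edge has come down onto the pad (row 184 to 186) and moves with the descent, so the tip is above the pad and simply higher than nominal. Continuing.

>>> {"method": "drive_tool", "body": {"commands": [{"hand":0,"translation":[0,0,-2],"angular":[0,0,0]},{"hand":0,"translation":[0,0,-4],"angular":[0,0,0]},{"hand":0,"translation":[0,0,-4],"angular":[0,0,0]}]}}

```text
t: 5.9
eef_pos: [0.5094, 0.0599, 0.0718]
tool_rot: [-0.0, 0.56, 0.828, -0.0]
contact_force: [-0.8, -0.1, 1.5]
gripper_width: 0.001
grasp_force: 0.2
```

>>> {"method": "drive_tool", "body": {"commands": [{"hand":0,"translation":[0,0,-2],"angular":[0,0,0]},{"hand":0,"translation":[0,0,-2],"angular":[0,0,0]}]}}

```text
t: 6.15
eef_pos: [0.5094, 0.0599, 0.07]
tool_rot: [-0.0, 0.56, 0.828, 0.0]
contact_force: [-1.8, 0.1, 2.5]
gripper_width: 0.004
grasp_force: 1.4
```

Run:
```python
from h import *
b=snap("scene","s5.png"); o=bot.get_obs(); print(o["t"],o["eef_pos"],o["contact_force"],o["torque"])
a=cv2.imread("pics/s4.png")[:,:,::-1]
f=lambda b:cv2.resize(b[165:205,345:385],None,fx=10,fy=10,interpolation=cv2.INTER_CUBIC)
cv2.imwrite("pics/c5.png",cv2.convertScaleAbs(np.hstack([f(a),f(b)]),alpha=1.8,beta=-10)[:,:,::-1])
```

```text
6.2 [0.50935095 0.05985799 0.06999433] [-0.84373671 -0.73119131  2.70966536] [-0.04641695  0.14727772 -0.03801521]
```

View pics/c5.png

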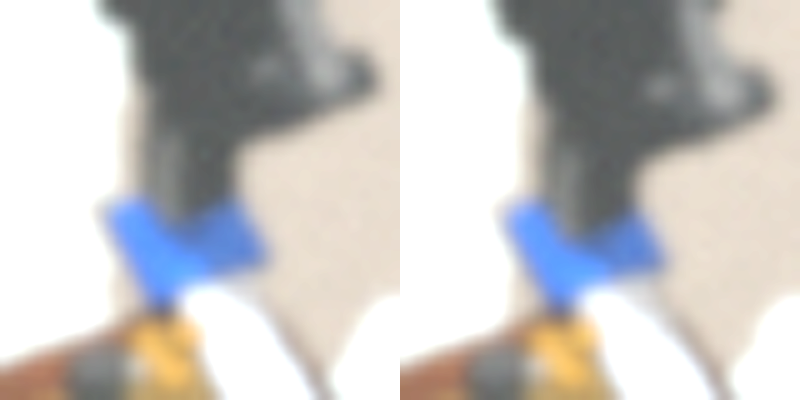

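Both crops show the finger resting on top of the blue pad (contact near (575,245), slightly to the front of centre). Now I'll press.

>>> {"method": "drive_tool", "body": {"commands": [{"hand":0,"translation":[0,0,-2],"angular":[0,0,0]},{"hand":0,"translation":[0,0,-4],"angular":[0,0,0]},{"hand":0,"translation":[0,0,-6],"angular":[0,0,0]}]}}

```text
t: 6.58
eef_pos: [0.51, 0.0599, 0.0643]
tool_rot: [0.0, 0.56, 0.828, 0.0]
contact_force: [-0.3, -0.6, 7.0]
gripper_width: 0.001
grasp_force: 3.4
```

>>> {"method": "drive_tool", "body": {"commands": [{"hand":0,"translation":[0,0,-2],"angular":[0,0,0]},{"hand":0,"translation":[0,0,-4],"angular":[0,0,0]},{"hand":0,"translation":[0,0,-6],"angular":[0,0,0]},{"hand":0,"translation":[0,0,-8],"angular":[0,0,0]}]}}

```text
t: 7.08
eef_pos: [0.5093, 0.0598, 0.0557]
tool_rot: [0.0, 0.56, 0.828, -0.0]
contact_force: [0.5, -0.3, 0.0]
gripper_width: 0.0
grasp_force: 0.0
```

>>> {"method": "drive_tool", "body": {"commands": [{"hand":0,"translation":[0,0,30],"angular":[0,0,0]},{"hand":0,"translation":[0,0,80],"angular":[0,0,0]},{"hand":0,"translation":[40,-60,80],"angular":[0,0,0]},{"hand":0,"translation":[80,-110,80],"angular":[0,0,0]}]}}

```text
t: 7.58
eef_pos: [0.5836, -0.041, 0.1365]
tool_rot: [0.0, 0.559, 0.829, 0.001]
contact_force: [-0.1, 1.5, -1.0]
gripper_width: 0.003
grasp_force: 0.0
```

Run:
```python
from h import *
b=snap("scene","s6.png"); t=snap("top","t6.png"); o=bot.get_obs(); print(o["t"],o["eef_pos"])
for n,im,box in(("scene",b,(345,385,175,210)),("top",t,(285,320,190,220))):
    im=im.astype(int); m=(im[:,:,2]-im[:,:,0]>50);k=np.zeros(m.shape,bool);k[box[2]:box[3],box[0]:box[1]]=1;m&=k
    v,u=np.nonzero(m); p=(u.mean(),v.mean()); print(n,p,m.sum(),atz(n,p,.059))
print(proj("scene",[.5111,.0606,.0804]))
```

```text
7.675 [ 0.58548898 -0.04860103  0.13647833]
scene (np.float64(362.7307692307692), np.float64(193.23076923076923)) 78 [0.50876827 0.0610745  0.059     ]
top (np.float64(299.3783783783784), np.float64(207.0)) 37 [0.50602384 0.06702478 0.059     ]
[363.12130699 188.17291462]
```

The clip is shut (the pad dropped about 5 px, to the 59 mm position) and stays so with the arm away. Next, the tab.

>>> {"method": "drive_tool", "body": {"commands": [{"hand":0,"translation":[40,-45,0],"angular":[0,0,0]},{"hand":0,"translation":[60,-67,0],"angular":[0,0,0]},{"hand":0,"translation":[60,-67,-20],"angular":[0,0,0]},{"hand":0,"translation":[60,-67,-45],"angular":[0,0,0]},{"hand":0,"translation":[60,-67,-45],"angular":[0,0,0]}]}}

```text
t: 8.3
eef_pos: [0.6397, -0.1064, 0.0877]
tool_rot: [-0.003, 0.559, 0.829, -0.001]
contact_force: [-0.0, 1.0, 0.2]
gripper_width: -0.001
grasp_force: 0.0
```

Run:
```python
from h import *
b=snap("scene","s7.png"); o=bot.get_obs(); print(o["t"],o["eef_pos"],o["contact_force"])
im=b.astype(int); m=(im[:,:,2]-im[:,:,0]>50);m[:175]=0;m[215:]=0;m[:,:340]=0;m[:,390:]=0;v,u=np.nonzero(m);print("pad",u.mean(),v.mean(),m.sum(),atz("scene",(u.mean(),v.mean()),.059))
for z in(.105,.09,.076,.062): print(z,proj("scene",[*o["eef_pos"][:2],z]))
cv2.imwrite("pics/c7.png",cv2.convertScaleAbs(cv2.resize(b[180:270,250:350],None,fx=6,fy=6,interpolation=cv2.INTER_CUBIC),alpha=1.8)[:,:,::-1])
```

```text
8.35 [ 0.64093535 -0.10690607  0.0894184 ] [0.46674753 0.25046577 0.35505133]
pad 361.94444444444446 193.1888888888889 90 [0.50846539 0.05903551 0.059     ]
0.105 [298.71387715 224.64105276]
0.09 [299.08670063 228.70819671]
0.076 [299.42739719 232.42024623]
0.062 [299.76127224 236.05370002]
```

View pics/c7.png

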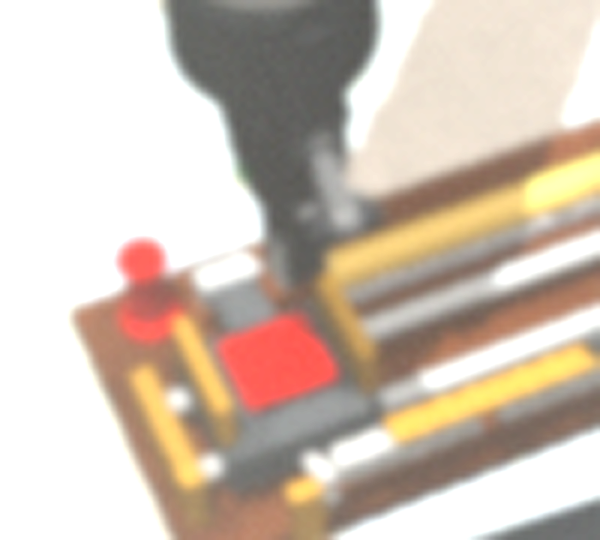

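Scene crop: the tab is at (278,362) between the ears at (205,375) and (345,330); the tip end at (295,285) still stands slightly forward of and above the tab.

>>> {"method": "drive_tool", "body": {"commands": [{"hand":0,"translation":[0,0,0],"angular":[0,0,0]},{"hand":0,"translation":[0,0,0],"angular":[0,0,0]}]}}

```text
t: 8.6
eef_pos: [0.6431, -0.1082, 0.0919]
tool_rot: [0.001, 0.56, 0.829, 0.0]
contact_force: [0.5, -0.5, -0.1]
gripper_width: -0.001
grasp_force: 0.0
```

>>> {"method": "drive_tool", "body": {"commands": [{"hand":0,"translation":[6,-9,0],"angular":[0,0,0]},{"hand":0,"translation":[6,-9,-10],"angular":[0,0,0]},{"hand":0,"translation":[6,-9,-20],"angular":[0,0,0]},{"hand":0,"translation":[6,-9,-24],"angular":[0,0,0]},{"hand":0,"translation":[6,-9,-24],"angular":[0,0,0]}]}}

```text
t: 9.22
eef_pos: [0.6481, -0.1172, 0.0662]
tool_rot: [-0.001, 0.56, 0.829, -0.0]
contact_force: [0.3, 0.3, 0.3]
gripper_width: -0.003
grasp_force: 0.0
```

Run:
```python
from h import *
b=snap("scene","s8.png"); o=bot.get_obs(); print(o["t"],o["eef_pos"],o["contact_force"])
cv2.imwrite("pics/c8.png",cv2.convertScaleAbs(cv2.resize(b[205:260,265:335],None,fx=10,fy=10,interpolation=cv2.INTER_CUBIC),alpha=1.8)[:,:,::-1])
```

```text
9.275 [ 0.64837866 -0.11728047  0.06665436] [ 0.17424979 -0.30486629  0.46293878]
```

View pics/c8.png

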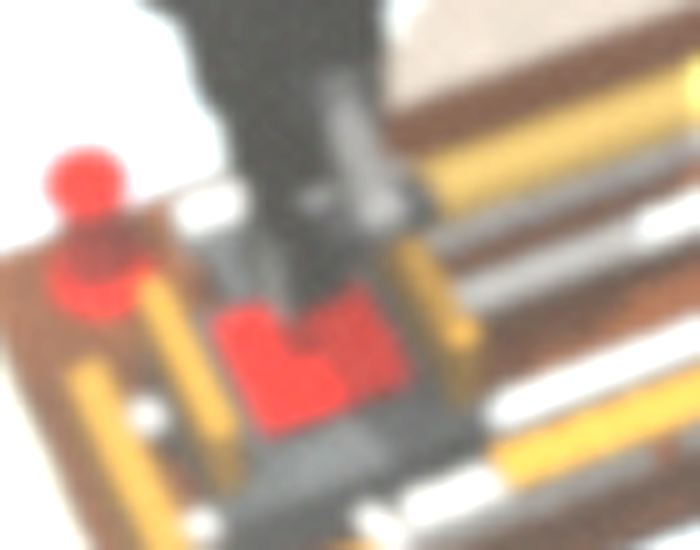

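Scene crop: the tip's near corner is at (305,330) over the tab (centre about (310,360)), between the ears at (190,370) and (435,320). The gripper's knuckle at (380,205) is high enough to clear the ears. Going down onto the tab.

>>> {"method": "drive_tool", "body": {"commands": [{"hand":0,"translation":[0,0,-5],"angular":[0,0,0]},{"hand":0,"translation":[0,0,-10],"angular":[0,0,0]},{"hand":0,"translation":[0,0,-13],"angular":[0,0,0]},{"hand":0,"translation":[0,0,-15],"angular":[0,0,0]},{"hand":0,"translation":[0,0,-15],"angular":[0,0,0]}]}}

```text
t: 9.9
eef_pos: [0.6484, -0.1174, 0.0518]
tool_rot: [-0.0, 0.56, 0.828, -0.0]
contact_force: [-0.2, -0.4, -0.0]
gripper_width: -0.0
grasp_force: 0.0
```

>>> {"method": "drive_tool", "body": {"commands": [{"hand":0,"translation":[0,0,-2],"angular":[0,0,0]},{"hand":0,"translation":[0,0,-3],"angular":[0,0,0]},{"hand":0,"translation":[0,0,-3],"angular":[0,0,0]}]}}

```text
t: 10.28
eef_pos: [0.6484, -0.1174, 0.0488]
tool_rot: [-0.0, 0.56, 0.828, -0.0]
contact_force: [-1.2, 0.5, 0.0]
gripper_width: -0.0
grasp_force: 0.0
```

>>> {"method": "drive_tool", "body": {"commands": [{"hand":0,"translation":[0,0,-2],"angular":[0,0,0]},{"hand":0,"translation":[0,0,-3],"angular":[0,0,0]},{"hand":0,"translation":[0,0,-3],"angular":[0,0,0]}]}}

```text
t: 10.65
eef_pos: [0.6485, -0.1174, 0.0459]
tool_rot: [-0.0, 0.56, 0.828, -0.0]
contact_force: [-0.2, 0.3, 0.3]
gripper_width: 0.003
grasp_force: 0.0
```

>>> {"method": "drive_tool", "body": {"commands": [{"hand":0,"translation":[0,0,-2],"angular":[0,0,0]},{"hand":0,"translation":[0,0,-2],"angular":[0,0,0]}]}}

```text
t: 10.9
eef_pos: [0.6486, -0.1174, 0.044]
tool_rot: [0.0, 0.56, 0.828, 0.0]
contact_force: [-0.8, 0.7, 2.9]
gripper_width: -0.002
grasp_force: 1.4
```

>>> {"method": "drive_tool", "body": {"commands": [{"hand":0,"translation":[0,0,-3],"angular":[0,0,0]},{"hand":0,"translation":[0,0,-6],"angular":[0,0,0]},{"hand":0,"translation":[0,0,-7],"angular":[0,0,0]},{"hand":0,"translation":[0,0,-7],"angular":[0,0,0]}]}}

```text
t: 11.4
eef_pos: [0.6487, -0.1174, 0.037]
tool_rot: [0.0, 0.56, 0.828, 0.0]
contact_force: [-2.0, 0.9, 5.0]
gripper_width: 0.001
grasp_force: 2.6
```

>>> {"method": "drive_tool", "body": {"commands": [{"hand":0,"translation":[0,0,-0.8],"angular":[0,0,0]},{"hand":0,"translation":[-1.5,3.7,-0.8],"angular":[0,0,0]},{"hand":0,"translation":[-3,7.4,-0.8],"angular":[0,0,0]},{"hand":0,"translation":[-4.5,11.1,-0.8],"angular":[0,0,0]},{"hand":0,"translation":[-6,14.9,-0.8],"angular":[0,0,0]}]}}

```text
t: 12.02
eef_pos: [0.6433, -0.1037, 0.0368]
tool_rot: [0.001, 0.56, 0.828, -0.0]
contact_force: [0.1, -1.9, 4.8]
gripper_width: 0.003
grasp_force: 3.0
```

```bash
cat > tab.py <<'E'
from h import *
b=snap("scene","s9.png"); o=bot.get_obs(); print(o["t"],o["eef_pos"],o["contact_force"])
im=b.astype(int); m=(im[:,:,0]-im[:,:,1:].max(2)>60);m[:222]=0;m[262:]=0;m[:,:281]=0;m[:,345:]=0
v,u=np.nonzero(m); print("red",u.mean(),v.mean(),m.sum(),u.min(),u.max(),v.max())
E
python3 tab.py
python3 - <<'E'
import cv2,numpy as np
im=cv2.imread("pics/scene0.png")[:,:,::-1].astype(int)
m=(im[:,:,0]-im[:,:,1:].max(2)>60);m[:222]=0;m[262:]=0;m[:,:281]=0;m[:,345:]=0
v,u=np.nonzero(m); print(u.mean(),v.mean(),m.sum(),u.min(),u.max(),v.max())
E
```

```text
12.075 [ 0.6429756  -0.10296359  0.03670448] [-1.82444144 -1.49679829  8.3504622 ]
red 299.5 242.33333333333334 78 293 309 247
295.73056994818654 239.72538860103626 193 287 305 247
```

>>> {"method": "drive_tool", "body": {"commands": [{"hand":0,"translation":[-1.5,3.7,0],"angular":[0,0,0]},{"hand":0,"translation":[-3,7.4,0],"angular":[0,0,0]},{"hand":0,"translation":[-4.5,11.1,0],"angular":[0,0,0]},{"hand":0,"translation":[-4.5,11.1,0],"angular":[0,0,0]}]}}

```text
t: 12.58
eef_pos: [0.6386, -0.0919, 0.0367]
tool_rot: [0.001, 0.56, 0.828, 0.0]
contact_force: [-0.5, -0.2, 7.6]
gripper_width: -0.0
grasp_force: 3.6
```

```bash
python3 tab.py
```

```text
12.625 [ 0.63857221 -0.09189547  0.03674256] [-0.87732212 -0.17831047  7.1867976 ]
red 304.5061728395062 240.34567901234567 81 297 314 245
```

>>> {"method": "drive_tool", "body": {"commands": [{"hand":0,"translation":[0,0,7],"angular":[0,0,0]},{"hand":0,"translation":[0,0,13],"angular":[0,0,0]},{"hand":0,"translation":[-1.5,3.7,13],"angular":[0,0,0]},{"hand":0,"translation":[-3,7.4,13],"angular":[0,0,0]},{"hand":0,"translation":[-4,10,13],"angular":[0,0,0]},{"hand":0,"translation":[-4,10,13],"angular":[0,0,0]}]}}

```text
t: 13.38
eef_pos: [0.6338, -0.0808, 0.0489]
tool_rot: [-0.0, 0.56, 0.829, -0.0]
contact_force: [-0.6, 0.7, -0.2]
gripper_width: -0.003
grasp_force: 0.0
```

```bash
python3 tab.py
```

```text
13.425 [ 0.63387923 -0.08119072  0.0489627 ] [-0.13989851  0.22826434 -0.24391804]
red 305.0921985815603 238.2340425531915 141 297 315 244
```

>>> {"method": "drive_tool", "body": {"commands": [{"hand":0,"translation":[-1,2.5,0],"angular":[0,0,0]},{"hand":0,"translation":[-2,5,0],"angular":[0,0,0]},{"hand":0,"translation":[-3,7.5,0],"angular":[0,0,0]},{"hand":0,"translation":[-4,10,0],"angular":[0,0,0]}]}}

```text
t: 13.92
eef_pos: [0.6302, -0.0721, 0.0491]
tool_rot: [0.001, 0.56, 0.828, -0.0]
contact_force: [2.1, -3.7, -2.5]
gripper_width: 0.002
grasp_force: 2.0
```

>>> {"method": "drive_tool", "body": {"commands": [{"hand":0,"translation":[-0.7,1.7,0],"angular":[0,0,0]},{"hand":0,"translation":[-1.4,3.4,0],"angular":[0,0,0]},{"hand":0,"translation":[-2.1,5.2,0],"angular":[0,0,0]},{"hand":0,"translation":[-2.8,7,0],"angular":[0,0,0]}]}}

```text
t: 14.42
eef_pos: [0.6272, -0.0643, 0.0491]
tool_rot: [0.0, 0.56, 0.828, -0.0]
contact_force: [2.0, -3.4, -2.8]
gripper_width: 0.001
grasp_force: 2.0
```

```bash
python3 tab.py
```

```text
14.475 [ 0.62700076 -0.06390802  0.04908649] [ 0.95500915 -3.93081945 -1.05411167]
red 310.85526315789474 235.94078947368422 152 303 320 242
```

>>> {"method": "drive_tool", "body": {"commands": [{"hand":0,"translation":[-0.6,1.4,0],"angular":[0,0,0]},{"hand":0,"translation":[-1.1,2.8,0],"angular":[0,0,0]},{"hand":0,"translation":[-1.7,4.2,0],"angular":[0,0,0]}]}}

```text
t: 14.85
eef_pos: [0.6255, -0.0601, 0.0491]
tool_rot: [-0.0, 0.56, 0.828, 0.0]
contact_force: [1.9, -3.9, -1.2]
gripper_width: 0.0
grasp_force: 2.0
```

>>> {"method": "drive_tool", "body": {"commands": [{"hand":0,"translation":[-0.6,1.4,0],"angular":[0,0,0]},{"hand":0,"translation":[-1.1,2.8,0],"angular":[0,0,0]},{"hand":0,"translation":[-1.7,4.2,0],"angular":[0,0,0]}]}}

```text
t: 15.22
eef_pos: [0.6238, -0.0559, 0.0491]
tool_rot: [0.0, 0.56, 0.828, 0.0]
contact_force: [2.0, -3.6, -2.7]
gripper_width: -0.006
grasp_force: 2.0
```

>>> {"method": "drive_tool", "body": {"commands": [{"hand":0,"translation":[-0.6,1.4,0],"angular":[0,0,0]},{"hand":0,"translation":[-1.1,2.8,0],"angular":[0,0,0]},{"hand":0,"translation":[-1.7,4.2,0],"angular":[0,0,0]}]}}

```text
t: 15.6
eef_pos: [0.6222, -0.0517, 0.0491]
tool_rot: [0.0, 0.56, 0.828, 0.0]
contact_force: [2.3, -4.1, -1.8]
gripper_width: 0.002
grasp_force: 2.0
```

>>> {"method": "drive_tool", "body": {"commands": [{"hand":0,"translation":[-0.6,1.4,0],"angular":[0,0,0]},{"hand":0,"translation":[-1.1,2.8,0],"angular":[0,0,0]},{"hand":0,"translation":[-1.7,4.2,0],"angular":[0,0,0]}]}}

```text
t: 15.98
eef_pos: [0.6205, -0.0475, 0.0491]
tool_rot: [0.0, 0.56, 0.828, 0.0]
contact_force: [3.0, -3.5, -2.4]
gripper_width: 0.001
grasp_force: 2.0
```

>>> {"method": "drive_tool", "body": {"commands": [{"hand":0,"translation":[-0.6,1.4,0],"angular":[0,0,0]},{"hand":0,"translation":[-1.1,2.8,0],"angular":[0,0,0]},{"hand":0,"translation":[-1.7,4.2,0],"angular":[0,0,0]}]}}

```text
t: 16.35
eef_pos: [0.6188, -0.0432, 0.0491]
tool_rot: [0.0, 0.56, 0.829, 0.0]
contact_force: [3.2, -4.0, -2.8]
gripper_width: 0.001
grasp_force: 2.0
```

```bash
python3 tab.py
```

```text
16.4 [ 0.61864059 -0.04293868  0.04908971] [ 3.1838882  -2.92106631 -1.05769076]
red 319.6 232.57333333333332 150 312 329 239
```

>>> {"method": "drive_tool", "body": {"commands": [{"hand":0,"translation":[-0.6,1.4,0],"angular":[0,0,0]},{"hand":0,"translation":[-1.1,2.8,0],"angular":[0,0,0]},{"hand":0,"translation":[-1.7,4.2,0],"angular":[0,0,0]}]}}

```text
t: 16.77
eef_pos: [0.6167, -0.0383, 0.0492]
tool_rot: [-0.001, 0.56, 0.829, 0.0]
contact_force: [2.0, -0.3, 0.6]
gripper_width: 0.005
grasp_force: 0.8
```

```bash
python3 tab.py
```

```text
16.825 [ 0.61668378 -0.03807524  0.04912701] [ 1.19467827 -0.07729707  0.85420692]
red 321.15714285714284 230.65 140 314 330 237
```

>>> {"method": "drive_tool", "body": {"commands": [{"hand":0,"translation":[-0.4,1,0],"angular":[0,0,0]},{"hand":0,"translation":[-0.8,2,0],"angular":[0,0,0]}]}}

```text
t: 17.08
eef_pos: [0.6165, -0.0378, 0.0492]
tool_rot: [0.001, 0.56, 0.828, -0.0]
contact_force: [3.4, -4.1, -1.1]
gripper_width: -0.002
grasp_force: 2.6
```

```bash
python3 tab.py
```

```text
17.125 [ 0.61650706 -0.03782754  0.04918098] [ 3.45971503 -2.98272245 -1.65206215]
red 321.40140845070425 230.4718309859155 142 314 331 237
```

>>> {"method": "drive_tool", "body": {"commands": [{"hand":0,"translation":[-0.4,1,0],"angular":[0,0,0]},{"hand":0,"translation":[-0.8,2,0],"angular":[0,0,0]}]}}

```text
t: 17.38
eef_pos: [0.6164, -0.0376, 0.0492]
tool_rot: [0.002, 0.561, 0.828, -0.0]
contact_force: [6.3, -8.0, -5.6]
gripper_width: -0.001
grasp_force: 4.8
```

```bash
python3 tab.py
```

```text
17.425 [ 0.61635493 -0.03750074  0.04920848] [ 6.53057875 -6.23133079 -3.94452988]
red 321.60689655172416 230.41379310344828 145 314 331 237
```

Dead stop with the tab up: latched. Retreating.

>>> {"method": "drive_tool", "body": {"commands": [{"hand":0,"translation":[3,-7,0],"angular":[0,0,0]},{"hand":0,"translation":[6,-15,0],"angular":[0,0,0]},{"hand":0,"translation":[6,-15,10],"angular":[0,0,0]},{"hand":0,"translation":[6,-15,60],"angular":[0,0,0]},{"hand":0,"translation":[6,-15,120],"angular":[0,0,0]},{"hand":0,"translation":[-40,-40,160],"angular":[0,0,0]},{"hand":0,"translation":[-90,-70,170],"angular":[0,0,0]},{"hand":0,"translation":[-130,-110,170],"angular":[0,0,0]},{"hand":0,"translation":[-130,-160,170],"angular":[0,0,0]},{"hand":0,"translation":[-130,-200,170],"angular":[0,0,0]}]}}

```text
t: 18.68
eef_pos: [0.4848, -0.2364, 0.2203]
tool_rot: [0.0, 0.56, 0.828, 0.001]
contact_force: [1.3, 0.3, 0.1]
gripper_width: -0.003
grasp_force: 0.0
```

Run:
```python
from h import *
np.set_printoptions(precision=4,suppress=True)
o=bot.get_obs(); print(o["t"],o["eef_pos"],o["contact_force"])
P={}
for c,bt,bp in(("scene",(300,345,215,255),(345,390,175,210)),("top",(325,362,155,182),(285,315,190,218))):
    im=snap(c,"end_"+c+".png").astype(int)
    for n,m,x in(("tab",im[:,:,0]-im[:,:,1:].max(2)>60,bt),("pad",im[:,:,2]-im[:,:,0]>50,bp)):
        k=np.zeros(m.shape,bool);k[x[2]:x[3],x[0]:x[1]]=1;v,u=np.nonzero(m&k); P[n,c]=(u.mean(),v.mean()); print(n,c,P[n,c],len(u))
    for q in("spool","block","bottle","jar"): print(q,[(np.round(d["position"],1),round(d["score"],2)) for d in bot.find_in(c,q)[:1]])
for n in("tab","pad"):
    o1,v1=ray("top",P[n,"top"]);o2,v2=ray("scene",P[n,"scene"]);k=np.linalg.lstsq(np.stack([v1,-v2],1),o2-o1,rcond=None)[0]
    X=(o1+k[0]*v1+o2+k[1]*v2)/2; d=X-np.array([.6488,-.1175,.0593]); print(n,X,"along y",d[:2]@[-.372,.928])
```

```text
18.675 [ 0.4848 -0.2364  0.2203] [1.256  0.3218 0.0535]
tab scene (np.float64(322.42391304347825), np.float64(229.67391304347825)) 184
pad scene (np.float64(361.94444444444446), np.float64(193.1888888888889)) 90
spool [(array([270.6, 229.6]), 0.64)]
block [(array([292.4, 207. ]), 0.49)]
bottle [(array([484.9, 166.1]), 0.83)]
jar [(array([495. , 244.4]), 0.69)]
tab top (np.float64(335.49056603773585), np.float64(172.16981132075472)) 106
pad top (np.float64(302.0), np.float64(207.08235294117648)) 85
spool [(array([448.9, 251. ]), 0.66)]
block [(array([355.4, 209.6]), 0.49)]
bottle [(array([199.4, 219.5]), 0.94)]
jar [(array([444.6, 178.5]), 0.39)]
tab [ 0.6226 -0.0519  0.0586] along y 0.07065991975839776
pad [0.5061 0.059  0.0565] along y 0.2168907008776188
```

```bash
python3 -c "
from station import bot
print(bot.hand_in())"
```

```text
the job is handed in; nothing more can be done
None
```

The job is handed in, judge's verdict not shown: the clip is snapped shut and the carriage is locked in the stop notch at about 71 mm with the tab fully up; peak measured push was about 12 N, and it took about 19 s.

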